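# Fit a card holder behind the rack tray's lip and hold it home

### The arm

A 7-joint arm with a two-finger parallel gripper is mounted at the origin on the work surface. World frame = base frame: x ahead of the robot, y to its left, z up, the work surface at z = 0. Lengths are in mm, angles in rad, forces in N, time in s.
With the tool pointing down it reaches from about 400 to 875 mm from the base axis. Payload 4.4 kg.
Tool frame: the origin (TCP) lies at the very end of the fingers, on their centre line; the grasp point (between the pads) lies 19 mm behind it; z points along the fingers, y is the direction in which the jaws open and shut (so a half turn about z gives the same grasp; the last joint's range is limited). The gripper opens to 85 mm and grips with 20 to 120 N. Pads are 22 mm wide; open, the fingers measure 114 mm over their backs; the gripper's body (76 mm by 85 mm) begins 54 mm behind the grasp point. The pads swing forward as they close: fully open they stand 13 mm farther back than shut.
Start: joints at [-1.335, 0.628, 0.038, 1.517, -0.027, 0.996, -0.02], TCP at [193.181, 620.644, 231.313] pointing down, gripper open.
Joint ranges: [-3.06, 3.06], [-0.37, 2.12], [-1.25, 1.32], [0.18, 2.47], [-1.1, 4.24], [0.23, 1.98], [-2.94, 2.94]. Speed limits (rad/s): [2.57, 2.57, 3.14, 3.14, 3.14, 3.14, 3.14].

### API

Orientations are given as [roll, pitch, yaw] about the fixed x, y, z axes, in that order (R = Rz(yaw) Ry(pitch) Rx(roll)).
In Python, from cell import ctrl gives the robot as it stands. The module is installed in compiled form; this text tells all that it offers.
- The arm moves only by the shell command python3 -m jog 'ROWS'. ROWS is text: rows parted by semicolons, each of 7 numbers parted by spaces: the shift along the tool's x, y, z in mm, then the turn, a rotation vector about the tool's x, y, z in degrees, then the opening, from -1 (shut) to 1 (fully open). In form: x y z wx wy wz claw; .... A call has 1 to 8 rows; each row is the pose to reach, as a shift and turn from the pose commanded when the call began, along the tool's axes at that moment; what a row does not reach only later rows make up. A row lasts 1/8 s, in which the tool goes at most 62.5 mm and 10.7 degrees, less where a joint would pass 70% of its speed; a pose out of reach is approached as far as the arm can. A call with a gripper value outside its range is refused whole. The fingers move at their own pace and stop on an object; the grip force is fixed at half the most. Time passes only in rows, so rows that repeat a pose let the fingers close. It gives the time, the measured TCP pose, the force and the opening at its end, in the units of the state.
- ctrl.read_state(): the state, without advancing time (a new reading comes with each control period).
- ctrl.get_image(name): name is "scene" or "top"; returns a dict with "image" (420x560x3 uint8, red, green, blue), "z_map" (420x560 float32, mm along the optical axis (not along the pixel's ray), 0 where there is no reading), "vertical_fov" (degrees; the focal length in pixels is half the picture's height over the tangent of half this angle, whatever the lens; pixels are square), "cx", "cy" (the principal point, pixels), "k1" (the pictures are not rectified: a ray, as slopes to the right and down, at radius r is drawn at 1 + k1 r^2 times it, then the intrinsics apply), "extrinsics" (4x4, takes a point from world to camera coordinates). Camera axes: x right, y down, z forward; pixel columns grow to the right and rows downward; lengths in mm; the calibration is good to about 2 mm. A picture is of the moment at which its call begins.
- ctrl.finish_job(): hands the job in, once; it reports no verdict.
The state is a dict: "clock": time; "qpos": joint angles; "qd": joint speeds; "tau": joint torques, N m; "eef_pos": TCP position; "tool_rot": TCP orientation; "force": force on the tool from outside, world axes, zero at the start; "torque": the same for the moment, N m; "width": finger opening in mm.
Only numpy, scipy, OpenCV 4.12 (cv2) and the standard library are available. Lean on these libraries where they do the work, as an engineer would, in place of code of your own. Each camera call takes 0.05 s, during which the arm holds its last target.

### The job

Take the blue card holder from the wooden block and feel its tongue down behind the front lip of the rack tray, a little to the right of the black holder already screwed there and clear of it; slide it left along the lip until it butts against the black holder, and push it down against the rubber strip until its shoulders sit fully home on the lip. The strip lifts it again until I have put its thumbscrews in, so finish still gripping it, pressed home, upright, its card facing the front of the tray like the black one's, and up against the black holder. Leave the orange spare in the block, and the power supply, screwdriver and jar where they are.

Things in the scene. Friction and masses are not known exactly. Their poses are not given: they have to be found in the camera images.
- blue_center (a point): Blue card holder to fit, 50 g, T-section, standing in a block slot. Card pocket 60 wide (y), 12 thick (x), 45 mm high; below it a centred tongue 60 wide, 4 thick, 22 mm deep, its last 2 mm thinned to 2.5. The point is the pocket's centre: 22.5 mm above the shoulders (pocket's underside), 44.5 mm above the tongue's foot. z up; card on the -x face. Pinch it across the 12 mm.
- blue_card (a point): Centre of the blue holder's card face: on its -x side, 6 mm from the pocket's centre. The card is to show at the front of the tray (-x of the lip).
- orange_center (a point): Orange spare card holder, same shape and point as the blue one, in the block's other slot, 90 mm away centre to centre along the block (the two may be swapped). To be left alone.
- black_center (a point): Black card holder, same shape and point, already screwed home on the tray's lip (fixed, fully seated). Its right-hand (-y) end, 30 mm from the point, is what the blue holder butts against; butted, the two points lie 60 mm apart.
- lip (a point): Mid-length of the tray's front lip, level with its top edge, in the middle of the 6 mm channel behind it. x into the tray, y left along the lip, z up. The lip is a steel wall 3 to 6 mm in front (-x), 440 mm long, 100 mm above the bench. Back wall 3 mm behind the point, from 14 mm below the lip's top, flaring back 8 mm. Home, a holder's shoulders rest on the lip: its point is 22.5 mm above this.
- tray: The grey rack tray, fixed in a low bench rack. Origin on the bench, 100 mm straight below the lip point, same axes. Nothing on the tray stands higher than its lip within 220 mm of the middle except the black holder; the dark rack uprights, 190 mm above the bench, stand 226 to 264 mm to either side.
- strip (a joint): How far the rubber strip along the bottom of the channel is pressed down (m). Free (0) it lies 19 mm below the lip's top; 0.003 with a holder home, 0.007 at most. It pushes back 2 N per mm, 6 N at home, and lifts a holder that is let go.
- block: Fixed wooden block, 60 (x) by 190 (y) by 40 mm high, with two slots 64 mm long, 6.4 mm wide and 30 mm deep along its length, 45 mm either side of its middle, in which the blue and the orange holder stand with their shoulders on the block's top. Origin at the centre of its underside.
- supply: Small aluminium power supply, 100 x 85 x 36 mm, standing loose on the tray behind the lip. Origin at the centre of its underside. To be left alone.
- screwdriver: Yellow screwdriver lying on the bench at the left. Origin in its middle, at bench level. To be left alone.
- jar: Glass jar with a steel cap, 60 mm across, 70 mm high, on the bench at the right. Origin at the centre of its underside. To be left alone.

How it is judged (in metres and radians):
On the way, in this order (a step that is already met when the one before it is completed fails the run):
1. the blue holder's tongue is at least 6 mm down behind the lip, to the right of the black holder and at least 3 mm clear of it (z of blue_center in the frame of lip between 0.018 and 0.0385 m and x of blue_center in the frame of lip between -0.003 and 0.006 m and y of blue_center in the frame of black_center below -0.063 m and y of blue_center in the frame of lip above -0.19 m), for 0.1 s.
2. with its tongue behind the lip it is pushed up against the black holder (at least 1 N) (contact force between blue and black above 1 N and z of blue_center in the frame of lip below 0.0385 m and x of blue_center in the frame of lip between -0.003 and 0.006 m), for 0.02 s.
At the end, for the whole second after the job is handed in: The fingers hold the blue holder (over 1 N), still, upright within 0.06 rad, card to the front, tongue in the channel, shoulders within 1.5 mm of the lip's top, strip down over 1.3 mm, pressing on the tray with over 2.5 N, its end within 2.5 mm of the black holder (z of blue_center in the frame of lip between 0.02 and 0.024 m and x of blue_center in the frame of lip between -0.003 and 0.003 m and y of blue_center in the frame of black_center between -0.0625 and -0.058 m and angle between blue_center's own z axis and vertical below 0.06 rad and value of joint strip above 0.0013 m and contact force between the fingers and blue above 1 N and linear speed of blue below 0.02 m/s and x of blue_card in the frame of lip below -0.002 m and contact force between blue and tray above 2.5 N); the arm keeps its last pose, push and grip.
It fails at once if the orange spare is taken out or knocked (moved over 15 mm) (distance of orange_center from where it was at the start of the episode above 0.015 m).
It fails at once if the power supply is moved over 20 mm (distance of supply from where it was at the start of the episode above 0.02 m).
It fails at once if the screwdriver is moved over 20 mm (distance of screwdriver from where it was at the start of the episode above 0.02 m).
It fails at once if the jar is moved over 20 mm (distance of jar from where it was at the start of the episode above 0.02 m).
It also fails if it takes over 42 s, if anything falls off the work surface, if the arm or the gripper's body presses on something with over 40 N, if the wrist force passes 120 N, or if a joint passes its speed limit or range.

## Working session

There is one attempt and no reset: what is moved stays moved. The work goes in short steps, Python scripts to look and compute and a shell command to move; the robot and the scene stay as the last step left them, time stands still between calls to the robot, and variables do not carry over. Pictures are saved under pics/ and viewed, and the job is handed in when it is done.

```bash
mkdir -p pics; cat > h.py <<'E'
import numpy as np, cv2
from cell import ctrl
def grab(n,tag):
    d=ctrl.get_image(n); np.save(f'pics/{tag}.npy',d,allow_pickle=True)
    cv2.imwrite(f'pics/{tag}.png',d['image'][:,:,::-1]); return d
def load(tag): return np.load(f'pics/{tag}.npy',allow_pickle=True).item()
def cam(d):
    f=d['image'].shape[0]/2/np.tan(np.radians(d['vertical_fov'])/2)
    return f,np.array(d['extrinsics'])
def ray(d,u,v):
    f,E=cam(d); x,y=(u-d['cx'])/f,(v-d['cy'])/f
    a,b=x,y
    for _ in range(20):
        s=1+d['k1']*(a*a+b*b); a,b=x/s,y/s
    return np.array([a,b,1.])
def atdepth(d,u,v,z=None):
    f,E=cam(d)
    if z is None: z=d['z_map'][int(round(v)),int(round(u))]
    p=ray(d,u,v)*z; return E[:3,:3].T@(p-E[:3,3])
def atz(d,u,v,h):
    f,E=cam(d); r=E[:3,:3].T@ray(d,u,v); o=-E[:3,:3].T@E[:3,3]
    return o+r*(h-o[2])/r[2]
def proj(d,p):
    f,E=cam(d); q=E[:3,:3]@np.array(p)+E[:3,3]; a,b=q[0]/q[2],q[1]/q[2]
    s=1+d['k1']*(a*a+b*b); return d['cx']+f*a*s,d['cy']+f*b*s
def crop(tag,u0,v0,u1,v1,k,out):
    im=cv2.imread(f'pics/{tag}.png')[v0:v1,u0:u1]
    cv2.imwrite(f'pics/{out}.png',cv2.resize(im,None,fx=k,fy=k,interpolation=cv2.INTER_CUBIC))
E
python3 - <<'E'
from h import *
for n in('scene','top'):
    d=grab(n,n+'0'); f,E=cam(d); print(n,f,d['cx'],d['cy'],d['k1'],(-E[:3,:3].T@E[:3,3]).round(),E[:3,:3].round(3).tolist())
print(ctrl.read_state())
E
```

```text
scene 519.633021434232 282.24103272192394 204.69155799764468 -0.13855444054749744 [1434. -427.  862.] [[0.453, 0.891, 0.019], [0.554, -0.265, -0.789], [-0.698, 0.368, -0.614]]
top 430.7100140469886 280.8772961278867 205.31431817844444 -0.10411195609245498 [ 313.   55. 1271.] [[0.02, -1.0, 0.024], [-0.98, -0.024, -0.195], [0.196, -0.02, -0.98]]
{'clock': 0.1, 'qpos': array([-1.33480349,  0.62925343,  0.0384344 ,  1.51825197, -0.02697803,
        0.9963241 , -0.01996838]), 'qd': array([ 0.0005643 , -0.00278082, -0.00052923, -0.00139096,  0.00038276,
        0.00035308,  0.00134159]), 'tau': array([ 3.40863407e-03, -5.64544952e+01,  1.23071205e+00, -1.93977857e+01,
        1.13737126e-02,  5.34967985e-03,  2.09477389e-05]), 'eef_pos': array([193.00563435, 620.097802  , 230.48613662]), 'tool_rot': array([-3.13987376e+00,  2.94747532e-05,  2.83985217e+00]), 'force': array([ 0.55821926,  0.44952872, -0.53625457]), 'torque': array([ 0.01857822, -0.00777989, -0.04764434]), 'width': 85.2878363495682}
```

View pics/scene0.png

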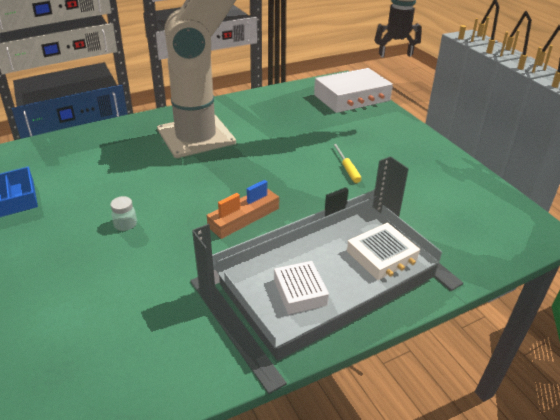

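View pics/top0.png

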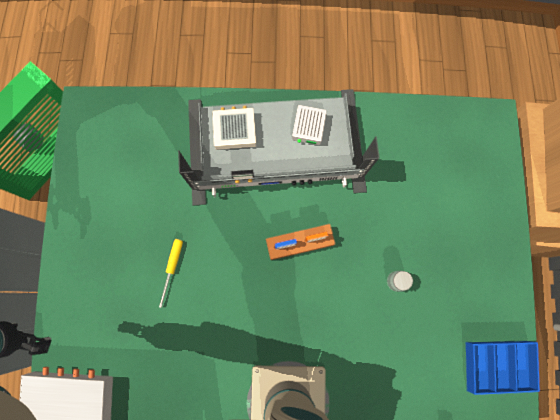

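The scene view shows the block at (245,212) with orange at (229,204) and blue at (257,192). The black holder is on the lip at (336,201). In the top view, blue is at (286,244), orange at (316,238) and black at (243,176).

```bash
python3 - <<'E'
from h import *
crop('top0',255,215,345,270,8,'t_block')
crop('top0',175,140,385,210,3.8,'t_lip')
crop('scene0',195,170,295,240,8,'s_block')
crop('scene0',190,150,410,300,3.6,'s_lip')
E
```

```text
(no output)
```

View pics/t_block.png

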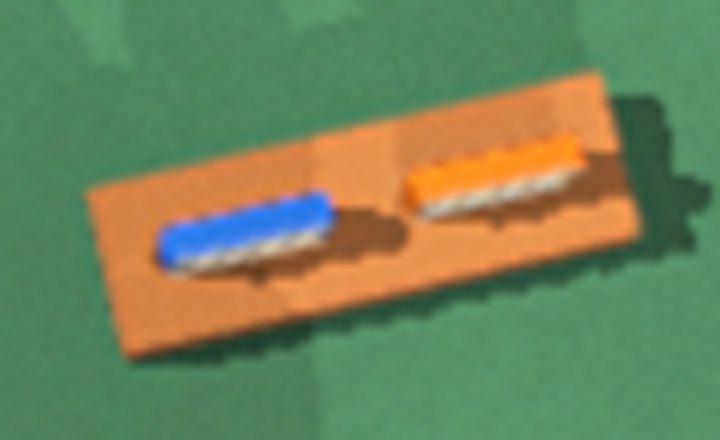

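View pics/t_lip.png

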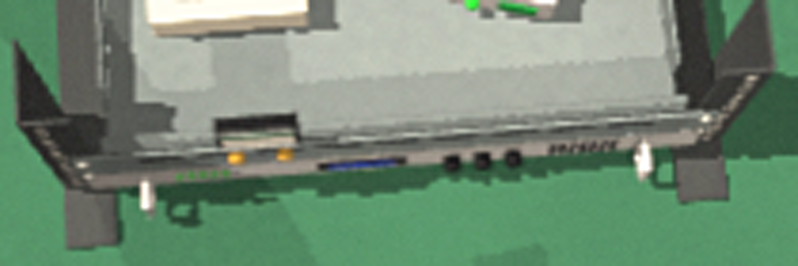

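View pics/s_block.png

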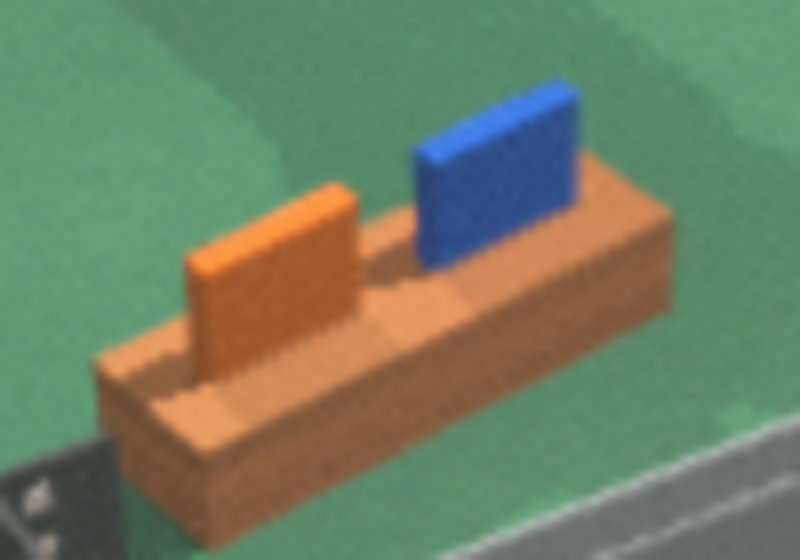

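View pics/s_lip.png

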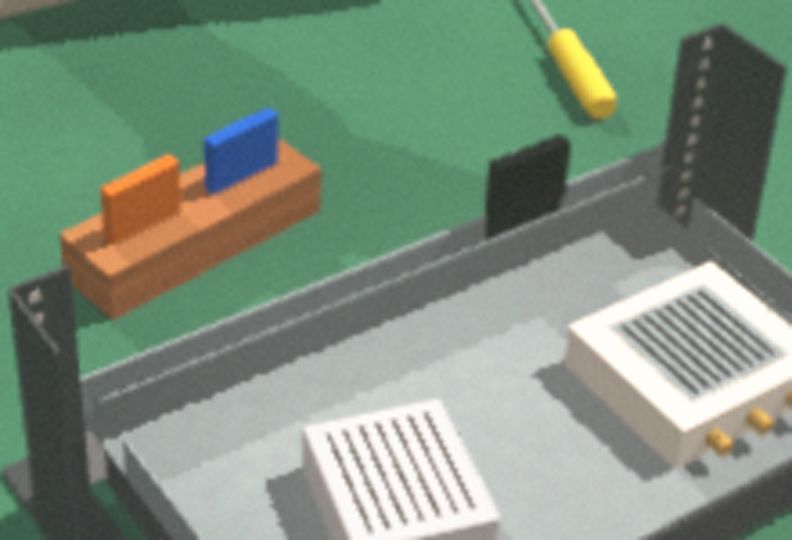

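```bash
python3 - <<'E'
from h import *
t=load('top0');s=load('scene0')
def full(p,k,o): return ((p[0]+.5)/k-.5+o[0],(p[1]+.5)/k-.5+o[1])
def show(n,d,pts,k,o,h):
    print(n)
    for p in pts: 
        q=full(p,k,o); print('  ',p,atz(d,*q,h).round(1), 'depthpt',atdepth(d,*q).round(1))
show('block top T',t,[(88,192),(602,72),(640,235),(128,357)],8,(255,215),40)
show('block top S',s,[(95,362),(205,455),(672,213),(590,155)],8,(195,170),40)
show('blue top T',t,[(160,232),(328,193),(332,222),(170,262)],8,(255,215),85)
show('blue top S',s,[(415,150),(435,160),(578,93),(558,82)],8,(195,170),85)
show('orange top S',s,[(187,255),(208,270),(358,197),(338,184)],8,(195,170),85)
show('black top T',t,[(215,120),(297,115),(297,137),(218,142)],3.8,(175,140),145)
show('black top S',s,[(487,163),(495,172),(569,142),(560,137)],3.6,(190,150),145)
show('lip edge S',s,[(80,382),(450,232),(645,158)],3.6,(190,150),100)
show('lip edge T',t,[(90,166),(400,145),(705,118)],3.8,(175,140),100)
E
python3 - <<'E'
import sys; sys.path.insert(0,'.')
from h import *
crop('top0',215,155,305,195,8.8,'t_black')
crop('scene0',300,175,400,230,8,'s_black')
E
```

```text
block top T
   (88, 192) [460.1  72.7  40. ] depthpt [459.8  72.7  43.2]
   (602, 72) [ 508.  -112.4   40. ] depthpt [ 514.7 -118.2   -2.6]
   (640, 235) [ 448.9 -126.1   40. ] depthpt [ 453.1 -131.7    2. ]
   (128, 357) [401.4  57.   40. ] depthpt [402.1  57.   31.5]
block top S
   (95, 362) [ 454.1 -124.6   40. ] depthpt [ 403.1 -108.8   -2.8]
   (205, 455) [ 511.  -110.1   40. ] depthpt [ 513.4 -110.9   42.2]
   (672, 213) [462.7  73.7  40. ] depthpt [414.9  98.3  -0.5]
   (590, 155) [422.   63.4  40. ] depthpt [422.7  63.1  40.5]
blue top T
   (160, 232) [441.5  46.9  85. ] depthpt [441.8  46.9  82. ]
   (328, 193) [456.3 -10.9  85. ] depthpt [461.3 -13.2  43.5]
   (332, 222) [446.2 -12.4  85. ] depthpt [446.4 -12.5  83.4]
   (170, 262) [431.2  43.2  85. ] depthpt [431.   43.3  86.3]
blue top S
   (415, 150) [451.1 -12.4  85. ] depthpt [341.7  33.8  -1.5]
   (435, 160) [458.7  -8.8  85. ] depthpt [1433.9 -427.2  862.3]
   (578, 93) [445.2  47.8  85. ] depthpt [331.  102.6  -4.8]
   (558, 82) [436.8  44.6  85. ] depthpt [441.1  42.6  88.3]
orange top S
   (187, 255) [470.9 -97.5 
[... 441 characters left out ...]
66.2 145. ] depthpt [618.  168.4 123.3]
black top S
   (487, 163) [628.5 108.6 145. ] depthpt [464.4 217.8  -1.2]
   (495, 172) [639.  108.3 145. ] depthpt [634.2 111.6 140.7]
   (569, 142) [631.9 169.  145. ] depthpt [632. 169. 145.]
   (560, 137) [624.7 166.7 145. ] depthpt [625.  166.4 145.3]
lip edge S
   (80, 382) [ 660.2 -184.7  100. ] depthpt [ 659.7 -184.6   99.5]
   (450, 232) [632.2  82.1 100. ] depthpt [631.4  82.6  99.3]
   (645, 158) [620.1 244.  100. ] depthpt [609.4 252.9  89.9]
lip edge T
   (90, 166) [603.7 264.2 100. ] depthpt [603.9 264.4  99.2]
   (400, 145) [625.3  36.2 100. ] depthpt [631.4  35.8  76.9]
   (705, 118) [ 652.4 -191.5  100. ] depthpt [ 653.5 -192.3   96.1]
```

View pics/t_black.png

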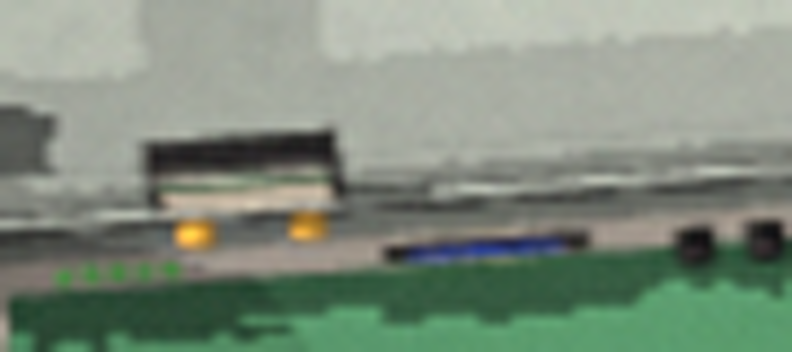

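View pics/s_black.png

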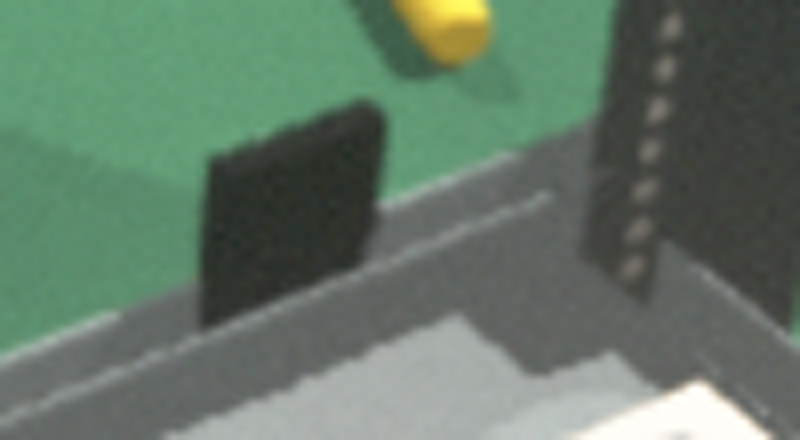

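```bash
python3 - <<'E'
from h import *
t=load('top0');s=load('scene0')
# ridge of lip top in scene: sample per column around predicted line
def ridge(d,P0,P1,h,off,n=120):
    g=cv2.cvtColor(d['image'],cv2.COLOR_RGB2GRAY).astype(float)
    out=[]
    for a in np.linspace(0,1,n):
        p=np.array(P0)*(1-a)+np.array(P1)*a
        u,v=proj(d,p); vs=np.arange(v-3,v+3.01,.25)
        col=cv2.remap(g.astype(np.float32),np.full((len(vs),1),u,np.float32),vs.astype(np.float32).reshape(-1,1),cv2.INTER_LINEAR).ravel()
        i=col.argmax(); w=np.clip(col-np.median(col),0,None)*(abs(vs-vs[i])<1.2)
        if col[i]-np.median(col)<15: continue
        out.append(atz(d,u,(w*vs).sum()/w.sum(),h))
    return np.array(out)
def fit(P):
    y=P[:,1];x=P[:,0];m=np.ones(len(x),bool)
    for _ in range(5):
        c=np.polyfit(y[m],x[m],1); r=x-np.polyval(c,y); m=abs(r)<2*max(.3,r[m].std())
    return c,m.sum(),r[m].std()
P=ridge(s,(659,-175,100),(633,82,100),100,0); print('S',fit(P))
P=ridge(s,(628,170,100),(622,230,100),100,0); print('S left part',fit(P) if len(P)>5 else len(P))
for a,b in(((653,-180,100),(630,100,100)),((622,180,100),(614,230,100))):
    P=ridge(t,a,b,100,0); print('T',len(P),fit(P) if len(P)>5 else '')
# predicted black box overlays
E
```

```text
S (array([-9.95851410e-02,  6.38479266e+02]), np.int64(113), np.float64(0.34057718905412576))
S left part (array([-9.70029334e-02,  6.37361833e+02]), np.int64(95), np.float64(0.2877644323075504))
T 120 (array([-5.42596313e-02,  6.44076062e+02]), np.int64(99), np.float64(2.512546622891964))
T 120 (array([-1.80826751e-01,  6.58227029e+02]), np.int64(120), np.float64(4.736937103991285))
```

```bash
cat >> h.py <<'E'
from scipy.spatial.transform import Rotation as Ro
def need(pos,yaw_y):
    """row from measured pose to pos with tool y along world yaw_y, pointing down"""
    s=ctrl.read_state(); R=Ro.from_euler('xyz',s['tool_rot'])
    T=np.array([[np.sin(yaw_y),np.cos(yaw_y),0],[-np.cos(yaw_y),np.sin(yaw_y),0],[0,0,-1]])
    rv=(R.inv()*Ro.from_matrix(T)).as_rotvec(degrees=True)
    print('t',s['clock'],'pos',s['eef_pos'].round(2),'rpy',s['tool_rot'].round(4),'F',s['force'].round(2),'w',round(s['width'],2))
    print('row',R.inv().apply(np.array(pos)-s['eef_pos']).round(2),rv.round(2))
    return s
E
python3 -c "
from h import *
need((446,17.3,150),.252)
need((320,318,231),.9)"
```

```text
Traceback (most recent call last):
  File "h.py", line 34, in need
    rv=(R.inv()*Ro.from_matrix(T)).as_rotvec(degrees=True)
                ~~~~~~~~~~~~~~^^^
  File "scipy/spatial/transform/_rotation.pyx", line 1143, in scipy.spatial.transform._rotation.Rotation.from_matrix
ValueError: Non-positive determinant (left-handed or null coordinate frame) in rotation matrix 0: [[ 0.24934129  0.96841568  0.        ]
 [-0.96841568  0.24934129  0.        ]
 [ 0.          0.         -1.        ]].
```

```bash
sed -i 's/\[\[np.sin(yaw_y),np.cos(yaw_y),0\],\[-np.cos(yaw_y)/[[-np.sin(yaw_y),np.cos(yaw_y),0],[np.cos(yaw_y)/' h.py
python3 -c "
from h import *
need((446,17.3,150),.252)"
```

```text
t 0.1 pos [193.01 620.1  230.49] rpy [-3.1399  0.      2.8399] F [ 0.56  0.45 -0.54] w 85.29
row [-420.7  -500.24   81.36] [-9.000e-02  5.000e-02  5.827e+01]
```

```bash
python3 -m jog '-35 -42 0 0 0 5 1; -70 -83 0 0 0 10 1; -110 -130 0 0 0 15 1; -150 -178 0 0 0 21 1; -190 -226 10 0 0 27 1; -230 -273 15 0 0 33 1; -270 -321 20 0 0 39 1; -310 -369 25 0 0 45 1'
python3 -c "
from h import *
need((446,17.3,150),.252)"
```

```text
clock: 1.1
eef_pos: [379.8, 174.9, 206.2]
tool_rot: [3.141, 0.0, 2.051]
force: [0.6, 0.7, 0.0]
width: 85.5
t 1.1 pos [379.79 174.91 206.25] rpy [3.1411 0.     2.0513] F [0.63 0.68 0.01] w 85.46
row [-170.36  -14.17   56.24] [ 0.03 -0.   13.09]
```

```bash
python3 -m jog '-50 -4 15 0 0 4 1; -100 -8 35 0 0 8 1; -145 -12 50 0 0 12 1; -170 -14 56 0 0 13 1; -170 -14 56 0 0 13 1'
python3 -c "
from h import *
need((446,17.3,47.5),.252)
grab('scene','s1');grab('top','t1')
crop('s1',200,100,320,200,6.6,'s1c');crop('t1',225,180,345,270,6.6,'t1c')"
```

```text
clock: 1.72
eef_pos: [446.1, 17.6, 149.8]
tool_rot: [-3.141, 0.001, 1.823]
force: [-0.3, -0.0, -0.1]
width: 85.4
t 1.725 pos [446.06  17.61 149.8 ] rpy [-3.1405e+00  8.0000e-04  1.8234e+00] F [-0.31 -0.04 -0.09] w 85.43
row [-2.000e-01 -2.000e-02  1.023e+02] [-0.06  0.04  0.03]
```

View pics/s1c.png

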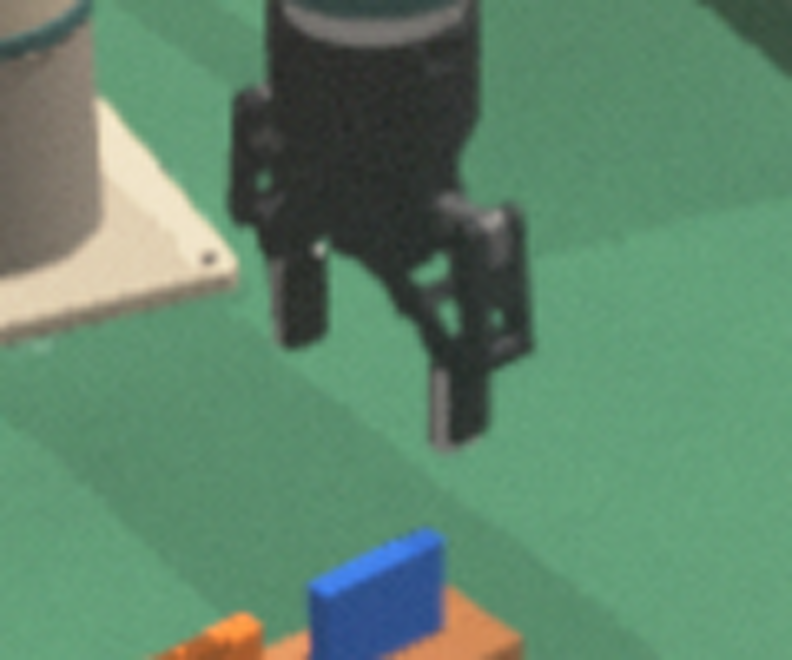

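View pics/t1c.png

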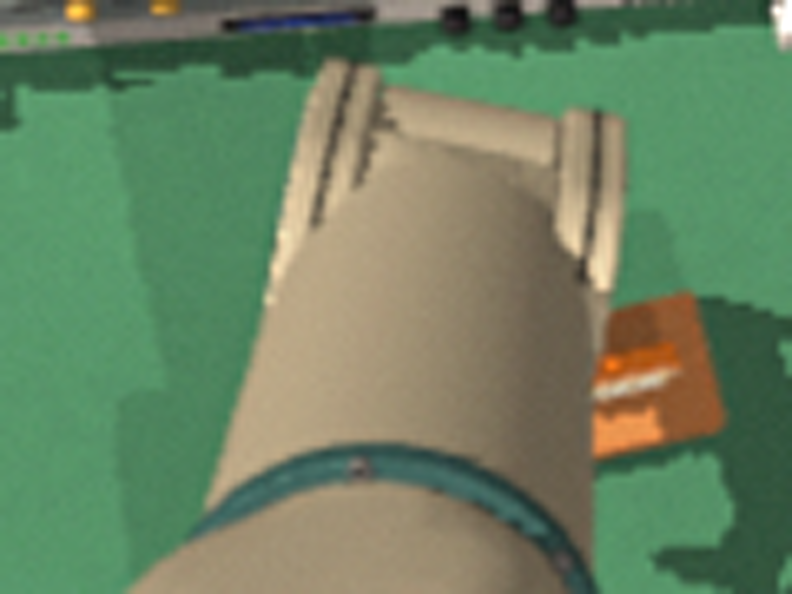

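The scene view shows both fingertips, near at crop (460,440) and far at (300,345), above blue. The arm hides blue in the top view.

```bash
python3 - <<'E'
from h import *
s=load('s1')
c=np.array([446.06,17.61,149.8]); y=np.array([np.cos(.252),np.sin(.252),0]); x=np.array([-y[1],y[0],0])
for sg in(1,-1):
  for dx in(-11,11):
    p=c+sg*y*42.7+x*dx+[0,0,13]; u,v=proj(s,p); print(sg,dx,((u-200+.5)*6.6-.5),((v-100+.5)*6.6-.5))
E
```

```text
1 -11 422.8197473599725 449.6831597727472
1 11 468.6838748953995 428.3755148265568
-1 -11 279.23909316205845 353.7144254711399
-1 11 324.557193688771 334.0580460898699
```

```bash
python3 -m jog '0 0.5 45 0 0 0 1; 0 0.5 80 0 0 0 1; 0 0.5 97 0 0 0 1; 0 0.5 102 0 0 0 1; 0 0.5 102 0 0 0 1'
python3 -c "
from h import *
need((447,17.3,47.5),.252)
grab('scene','s2')
crop('s2',200,120,320,220,6.6,'s2c')"
```

```text
clock: 2.45
eef_pos: [446.4, 20.6, 48.7]
tool_rot: [3.141, -0.0, 1.829]
force: [0.7, -0.1, 0.9]
width: 85.8
t 2.45 pos [446.43  20.62  48.69] rpy [ 3.1413e+00 -3.0000e-04  1.8289e+00] F [ 0.71 -0.05  0.85] w 85.82
row [-3.35 -0.29  1.19] [ 0.02 -0.02  0.35]
```

View pics/s2c.png

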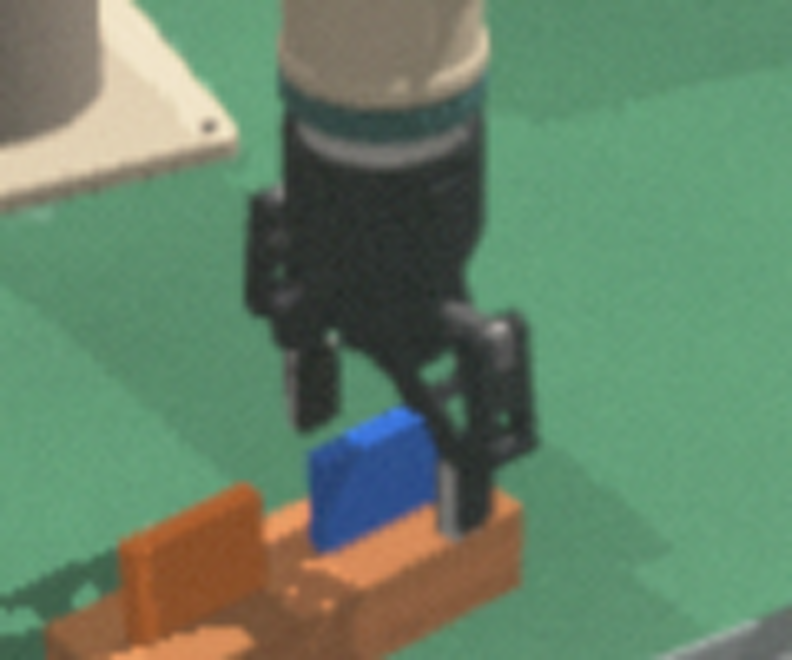

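```bash
python3 -m jog '-3 0 1 0 0 0.3 1; -3 0 1 0 0 0.3 1; -3 0 1 0 0 0.3 0.2; -3 0 1 0 0 0.3 -0.5; -3 0 1 0 0 0.3 -1; -3 0 1 0 0 0.3 -1; -3 0 1 0 0 0.3 -1; -3 0 1 0 0 0.3 -1'
python3 -c "
from h import *
need((447,17.3,47.5),.252)"
```

```text
clock: 3.5
eef_pos: [446.2, 16.7, 47.3]
tool_rot: [-3.14, -0.0, 1.822]
force: [-2.5, -1.2, 4.5]
width: 11.5
t 3.5 pos [446.2   16.75  47.31] rpy [-3.1399e+00 -5.0000e-04  1.8220e+00] F [-2.53 -1.24  4.48] w 11.48
row [ 0.34  0.91 -0.19] [-0.1  -0.03 -0.05]
```

```bash
python3 -m jog '0 0 -8 0 0 0 -1; 0 0 -20 0 0 0 -1; 0 0 -40 0 0 0 -1; 0 0 -65 0 0 0 -1; 0 0 -90 0 0 0 -1; 0 0 -103 0 0 0 -1; 0 0 -103 0 0 0 -1; 0 0 -103 0 0 0 -1'
python3 -c "
from h import *
need((447,17.3,150),.252)
grab('scene','s3')
crop('s3',200,90,320,190,6.6,'s3c')"
```

```text
clock: 4.5
eef_pos: [446.9, 17.0, 149.9]
tool_rot: [-3.141, -0.0, 1.822]
force: [-0.4, 0.7, -0.1]
width: 11.6
t 4.5 pos [446.88  17.03 149.88] rpy [-3.1409e+00 -2.0000e-04  1.8225e+00] F [-0.43  0.74 -0.09] w 11.6
row [ 0.23  0.19 -0.12] [-0.04 -0.01 -0.02]
```

View pics/s3c.png

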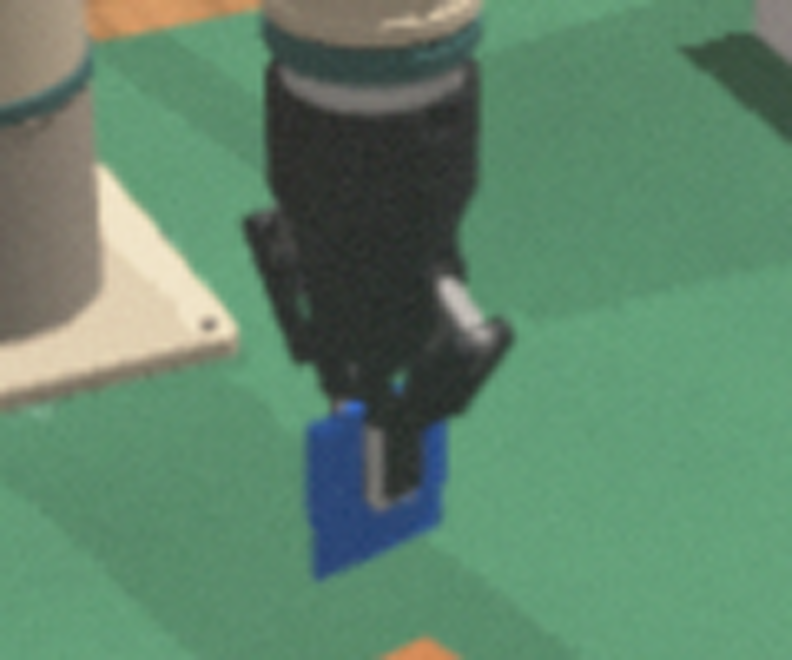

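Blue is lifted upright in the jaws, with its foot corners at crop (315,580) and (440,522).

```bash
cat >> h.py <<'E'
def boxpts(c,yaw):
    y=np.array([-np.sin(yaw),np.cos(yaw),0]);x=np.array([np.cos(yaw),np.sin(yaw),0]);c=np.array(c,float)
    r={}
    for n,dx,dz in(('topF',-6,22.5),('topB',6,22.5),('shB',6,-22.5),('shF',-6,-22.5),('footB',1.25,-44.5),('footF',-1.25,-44.5)):
        for m,dy in(('R',-30),('L',30)): r[n+m]=c+x*dx+y*dy+[0,0,dz]
    return r
E
python3 - <<'E'
from h import *
s=load('s3')
for n,p in boxpts((446.9,17,149.9+15.2),.252).items():
    u,v=proj(s,p); print(n,round((u-200+.5)*6.6-.5),round((v-90+.5)*6.6-.5))
E
```

```text
topFR 297 423
topFL 423 368
topBR 318 436
topBL 444 381
shBR 320 538
shBL 444 482
shFR 300 525
shFL 423 468
footBR 313 581
footBL 436 524
footFR 309 578
footFL 431 521
```

```bash
python3 -c "
from h import *
need((638.5,66,150),.0994)"
```

```text
t 4.55 pos [446.67  16.94 149.68] rpy [-3.1403e+00 -2.0000e-04  1.8224e+00] F [ 0.01  0.11 -2.09] w 11.19
row [ -0.24 198.    -0.59] [-0.08 -0.01  8.72]
```

```bash
python3 -m jog '0 40 0 0 0 2 -1; 0 80 0 0 0 4 -1; 0 120 0 0 0 6 -1; 0 155 0 0 0 8 -1; 0 180 0 0 0 8.7 -1; 0 198 0 0 0 8.7 -1; 0 198 0 0 0 8.7 -1; 0 198 0 0 0 8.7 -1'
python3 -c "
from h import *
need((638.5,66,150),.0994)
grab('scene','s4');grab('top','t4')
crop('s4',270,110,390,210,6.6,'s4c');crop('t4',215,120,335,210,6.6,'t4c')"
```

```text
clock: 5.55
eef_pos: [637.5, 65.7, 149.4]
tool_rot: [-3.139, 0.0, 1.67]
force: [-0.5, -1.2, -0.8]
width: 11.2
t 5.55 pos [637.53  65.66 149.39] rpy [-3.1390e+00  1.0000e-04  1.6698e+00] F [-0.52 -1.22 -0.79] w 11.19
row [ 0.24  0.99 -0.62] [-0.15  0.   -0.02]
```

View pics/s4c.png

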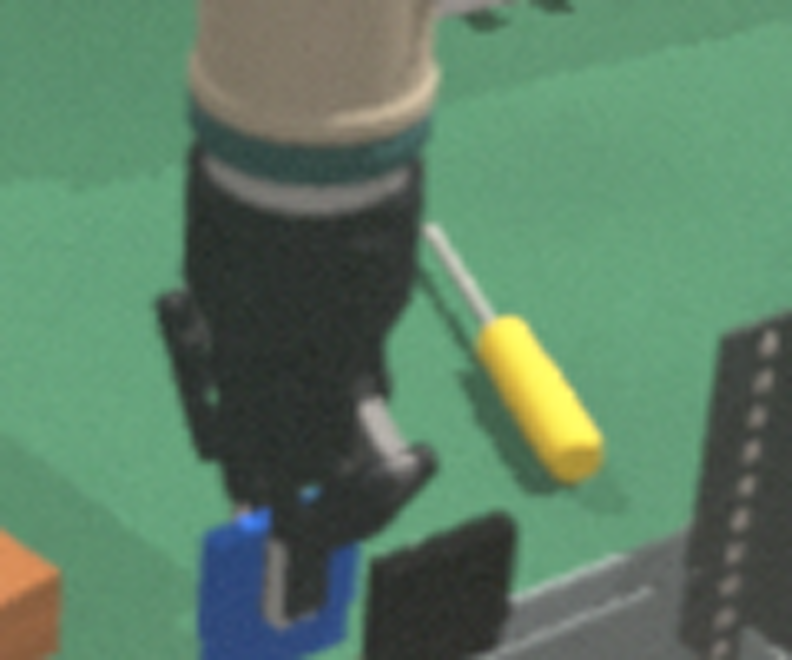

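View pics/t4c.png

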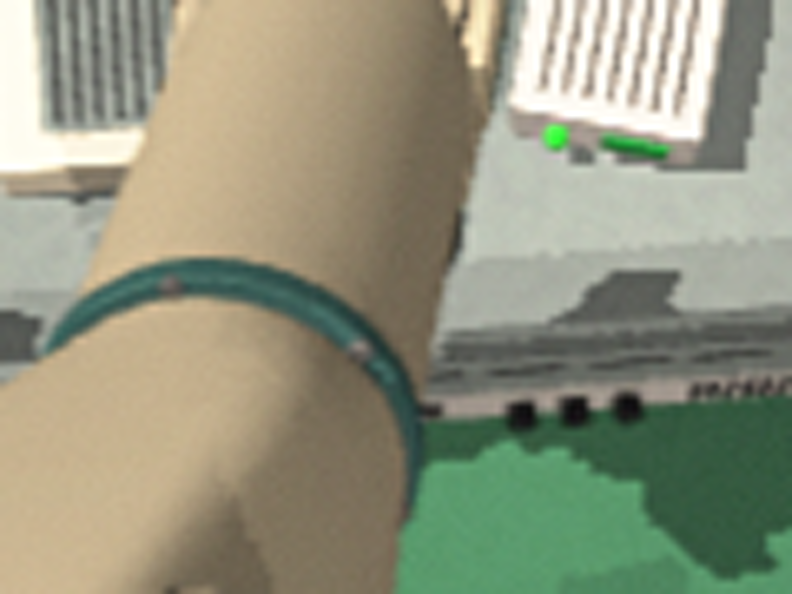

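```bash
cat >> h.py <<'E'
def overlay(tag,u0,v0,u1,v1,k,out,items,lines=()):
    d=load(tag); im=d['image'][v0:v1,u0:u1,::-1]; im=cv2.resize(im,None,fx=k,fy=k,interpolation=cv2.INTER_CUBIC)
    f=lambda p:tuple(int(round(a)) for a in ((proj(d,p)[0]-u0+.5)*k-.5,(proj(d,p)[1]-v0+.5)*k-.5))
    for c,yaw,col in items:
        b={n:f(p) for n,p in boxpts(c,yaw).items()}
        for n in('topF','topB','shB','footB'): cv2.line(im,b[n+'R'],b[n+'L'],col,1)
        for m in'RL':
            cv2.line(im,b['topF'+m],b['topB'+m],col,1);cv2.line(im,b['topB'+m],b['shB'+m],col,1)
    for p,q,col in lines: cv2.line(im,f(p),f(q),col,1)
    cv2.imwrite(f'pics/{out}.png',im)
E
python3 - <<'E'
from h import *
L=lambda y,dx,z:(643.0+dx-.0996*y,y,z)
overlay('s4',280,160,380,230,8,'s4o',[((637.5,66.7,164.6),.0994,(255,255,255)),((629.2,138.3,122.5),.0994,(0,255,255))],
 [(L(0,-3,100),L(200,-3,100),(0,0,255)),(L(0,-6,100),L(200,-6,100),(0,0,255))])
E
```

```text
(no output)
```

View pics/s4o.png

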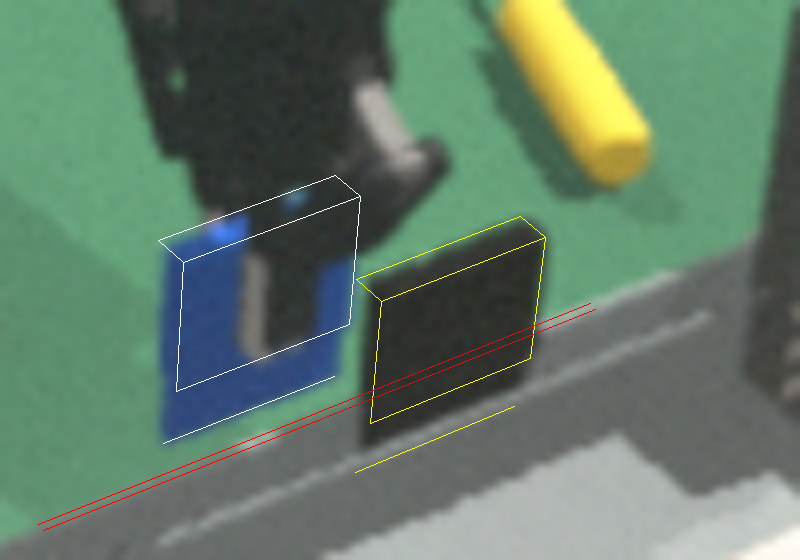

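```bash
python3 -m jog '0 1 6 0 0 0 -1; 0 1 12 0 0 0 -1; 0 1 16 0 0 0 -1; 0 1 18 0 0 0 -1; 0 1 20 0 0 0 -1; 0 1 22 0 0 0 -1'; python3 -m jog '0 0 2 0 0 0 -1; 0 0 4 0 0 0 -1; 0 0 6 0 0 0 -1; 0 0 7 0 0 0 -1; 0 0 7 0 0 0 -1'
python3 -c "
from h import *
need((636.4,66,150),.0994)
grab('scene','s5')
overlay('s5',280,160,380,230,8,'s5o',[],[])"
```

```text
clock: 6.4
eef_pos: [640.0, 66.3, 128.3]
tool_rot: [3.141, -0.0, 1.67]
force: [0.1, 0.2, -0.6]
width: 11.3
clock: 7.02
eef_pos: [639.9, 66.2, 121.3]
tool_rot: [-3.141, -0.0, 1.67]
force: [-0.5, 0.5, -0.2]
width: 11.6
t 7.025 pos [639.88  66.25 121.25] rpy [-3.1414 -0.      1.6704] F [-0.54  0.49 -0.18] w 11.56
row [  0.1   -3.5  -28.75] [-0.01 -0.    0.01]
```

View pics/s5o.png

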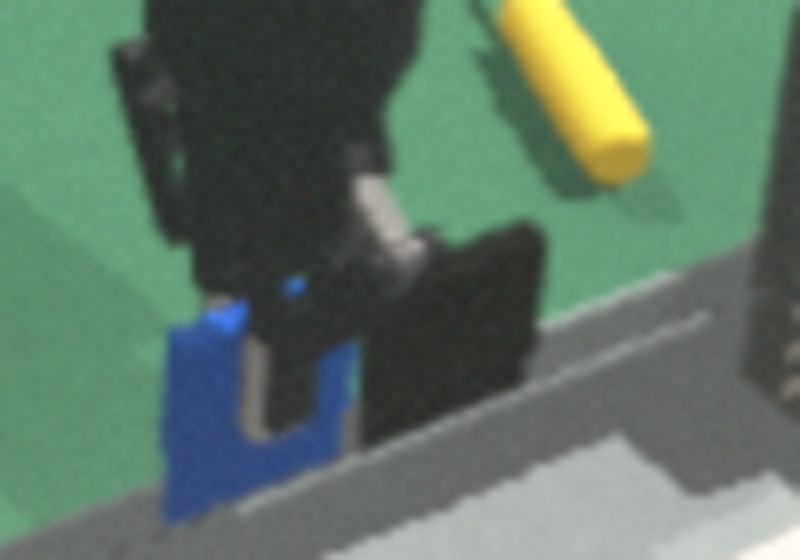

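```bash
python3 -m jog '0 -1 0 0 0 0 -1; 0 -2 0 0 0 0 -1;0 -2 0 0 0 0 -1'; python3 -m jog '0 -1 0 0 0 0 -1; 0 -1 0 0 0 0 -1';python3 -m jog '0 -1 0 0 0 0 -1; 0 -1 0 0 0 0 -1'; python3 -m jog '0 -1 0 0 0 0 -1; 0 -1 0 0 0 0 -1'
```

```text
clock: 7.45
eef_pos: [637.8, 66.1, 121.4]
tool_rot: [-3.142, -0.0, 1.67]
force: [0.6, 0.3, -0.3]
width: 11.5
clock: 7.7
eef_pos: [636.9, 66.0, 121.4]
tool_rot: [-3.141, -0.0, 1.67]
force: [-0.5, -0.7, 0.0]
width: 11.2
clock: 7.95
eef_pos: [635.8, 65.8, 121.3]
tool_rot: [-3.141, -0.0, 1.67]
force: [0.5, -1.6, -0.9]
width: 11.3
clock: 8.2
eef_pos: [634.8, 65.7, 121.3]
tool_rot: [-3.141, -0.0, 1.67]
force: [0.0, 0.4, -0.9]
width: 11.2
```

```bash
python3 -m jog '0 -1 0 0 0 0 -1; 0 -1 0 0 0 0 -1'; python3 -m jog '0 -1 0 0 0 0 -1; 0 -1 0 0 0 0 -1'
```

```text
clock: 8.45
eef_pos: [634.3, 65.7, 121.4]
tool_rot: [3.141, 0.0, 1.67]
force: [0.7, -0.0, -0.2]
width: 11.5
clock: 8.7
eef_pos: [634.2, 65.7, 121.6]
tool_rot: [3.139, 0.0, 1.671]
force: [3.7, 0.7, -1.7]
width: 11.5
```

```bash
python3 -m jog '0 1.9 0 0 0 0 -1; 0 1.9 0 0 0 0 -1; 0 1.9 2 0 0 0 -1; 0 1.9 4 0 0 0 -1'; python3 -m jog '0 0 1.5 0 0 0 -1; 0 0 3 0 0 0 -1; 0 0 3 0 0 0 -1'; python3 -m jog '0 0 1 0 0 0 -1; 0 0 2 0 0 0 -1; 0 0 2 0 0 0 -1'
```

```text
clock: 9.2
eef_pos: [634.4, 65.7, 117.0]
tool_rot: [-3.141, -0.0, 1.67]
force: [0.8, 1.1, -0.9]
width: 11.6
clock: 9.57
eef_pos: [634.5, 65.7, 114.1]
tool_rot: [-3.141, -0.0, 1.67]
force: [0.3, 0.3, -0.7]
width: 11.2
clock: 9.95
eef_pos: [634.7, 65.8, 112.2]
tool_rot: [-3.141, -0.0, 1.67]
force: [0.5, -0.3, -0.2]
width: 11.7
```

```bash
python3 -m jog '2 0 0 0 0 0 -1; 4 0 0 0 0 0 -1; 6 0 0 0 0 0 -1; 7 0 0 0 0 0 -1; 7 0 0 0 0 0 -1'; python3 -m jog '1 0 0 0 0 0 -1; 2 0 0 0 0 0 -1; 2 0 0 0 0 0 -1';python3 -m jog '1 0 0 0 0 0 -1; 1 0 0 0 0 0 -1';python3 -m jog '1 0 0 0 0 0 -1; 1 0 0 0 0 0 -1'
```

```text
clock: 10.58
eef_pos: [634.1, 72.9, 112.3]
tool_rot: [-3.142, -0.0, 1.671]
force: [-0.5, 0.9, 0.2]
width: 11.3
clock: 10.95
eef_pos: [634.0, 74.8, 112.3]
tool_rot: [-3.142, -0.0, 1.67]
force: [-0.4, -0.0, -1.1]
width: 11.4
clock: 11.2
eef_pos: [633.8, 75.8, 112.3]
tool_rot: [-3.142, -0.0, 1.671]
force: [0.5, -0.9, -0.9]
width: 11.2
clock: 11.45
eef_pos: [633.8, 76.9, 112.3]
tool_rot: [-3.142, -0.0, 1.671]
force: [-0.3, -0.2, -1.4]
width: 11.5
```

```bash
python3 -m jog '1 0 0 0 0 0 -1; 1 0 0 0 0 0 -1';python3 -m jog '1 0 0 0 0 0 -1; 1 0 0 0 0 0 -1';python3 -m jog '1 0 0 0 0 0 -1; 1 0 0 0 0 0 -1'
```

```text
clock: 11.7
eef_pos: [633.6, 77.9, 112.3]
tool_rot: [-3.142, -0.0, 1.671]
force: [-0.2, -0.9, -0.5]
width: 11.4
clock: 11.95
eef_pos: [633.5, 78.8, 112.3]
tool_rot: [-3.142, -0.0, 1.671]
force: [-0.4, -0.5, -0.1]
width: 11.4
clock: 12.2
eef_pos: [633.4, 79.8, 112.3]
tool_rot: [-3.142, -0.0, 1.671]
force: [-0.0, 1.3, -0.7]
width: 11.1
```

```bash
python3 -m jog '1 0 0 0 0 0 -1; 1 0 0 0 0 0 -1';python3 -m jog '1 0 0 0 0 0 -1; 1 0 0 0 0 0 -1'
python3 -c "
from h import *
grab('scene','s6')
overlay('s6',280,160,380,230,8,'s6o',[],[])"
```

```text
clock: 12.45
eef_pos: [633.4, 80.0, 112.4]
tool_rot: [3.142, 0.001, 1.67]
force: [0.3, -2.0, -0.5]
width: 11.1
clock: 12.7
eef_pos: [633.4, 80.0, 112.4]
tool_rot: [3.142, 0.002, 1.669]
force: [-0.7, -5.8, 0.4]
width: 11.0
```

View pics/s6o.png

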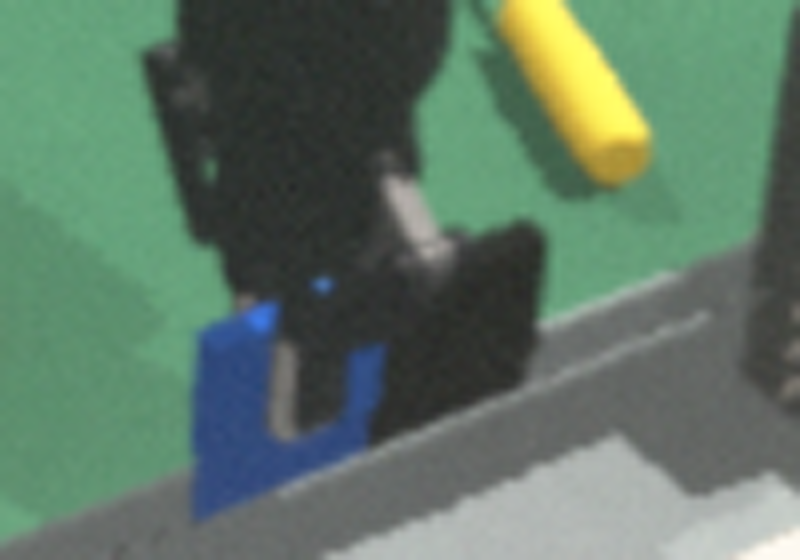

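```bash
python3 -m jog '0 0 1 0 0 0 -1; 0 0 2 0 0 0 -1; 0 0 2 0 0 0 -1';python3 -m jog '0 0 1 0 0 0 -1; 0 0 2 0 0 0 -1;0 0 2 0 0 0 -1';python3 -m jog '0 0 1 0 0 0 -1; 0 0 1 0 0 0 -1'
```

```text
clock: 13.12
eef_pos: [633.8, 80.0, 110.8]
tool_rot: [3.141, 0.002, 1.669]
force: [1.1, -5.5, 1.4]
width: 11.6
clock: 13.5
eef_pos: [634.0, 80.1, 109.1]
tool_rot: [3.14, 0.002, 1.669]
force: [0.2, -4.7, 2.9]
width: 11.3
clock: 13.75
eef_pos: [634.0, 80.1, 108.3]
tool_rot: [3.14, 0.002, 1.669]
force: [-0.8, -4.9, 4.0]
width: 11.6
```

```bash
python3 -m jog '0 0 1 0 0 0 -1; 0 0 1 0 0 0 -1';python3 -m jog '0 0 1 0 0 0 -1; 0 0 1 0 0 0 -1';python3 -m jog '0 0 1 0 0 0 -1; 0 0 1 0 0 0 -1';python3 -m jog '0 0 1 0 0 0 -1; 0 0 1 0 0 0 -1'
```

```text
clock: 14.0
eef_pos: [634.0, 80.1, 107.5]
tool_rot: [3.14, 0.001, 1.669]
force: [-1.1, -6.0, 5.2]
width: 10.8
clock: 14.25
eef_pos: [634.0, 80.1, 107.3]
tool_rot: [3.14, 0.001, 1.669]
force: [-1.5, -5.2, 10.9]
width: 11.4
clock: 14.5
eef_pos: [634.0, 80.0, 107.3]
tool_rot: [3.14, 0.001, 1.669]
force: [-4.5, -5.5, 16.1]
width: 11.3
clock: 14.75
eef_pos: [634.1, 80.1, 107.2]
tool_rot: [3.139, 0.001, 1.669]
force: [-5.7, -5.1, 22.9]
width: 11.4
```

```bash
python3 -m jog '0 0 -1 0 0 0 -1; 0 0 -1 0 0 0 -1;0 0 -1 0 0 0 -1;0 0 -1 0 0 0 -1'
python3 - <<'E'
from h import *
grab('scene','s7')
L=lambda y,dx,z:(642.3+dx-.0996*y,y,z)
a=(634.1,80.1,122.5); a=(634.1,80.6,122.5); b=(a[0]-.0994*60,a[1]+.995*60,122.5)
overlay('s7',280,160,380,230,8,'s7o',[(a,.0994,(255,255,255)),(b,.0994,(0,255,255))])
overlay('s7',280,160,380,230,8,'s7p',[])
E
```

```text
clock: 15.25
eef_pos: [634.0, 80.0, 107.3]
tool_rot: [3.14, 0.001, 1.669]
force: [-4.3, -4.4, 16.2]
width: 11.1
```

View pics/s7o.png

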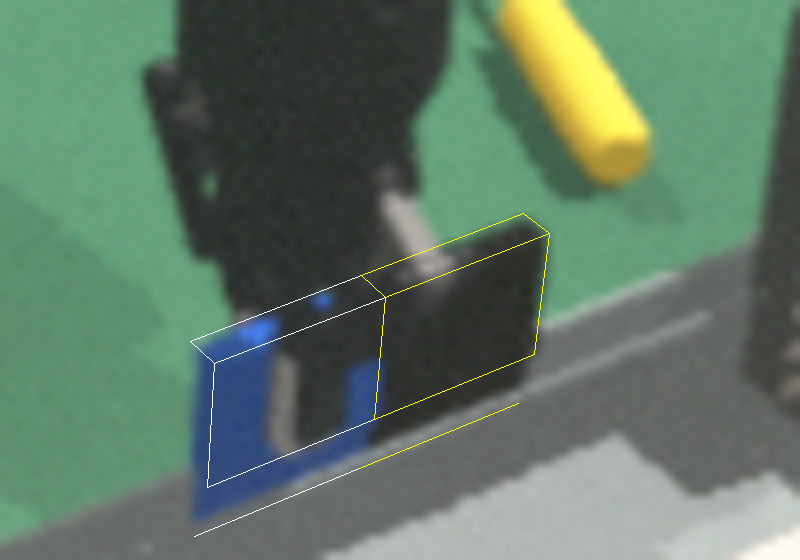

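View pics/s7p.png

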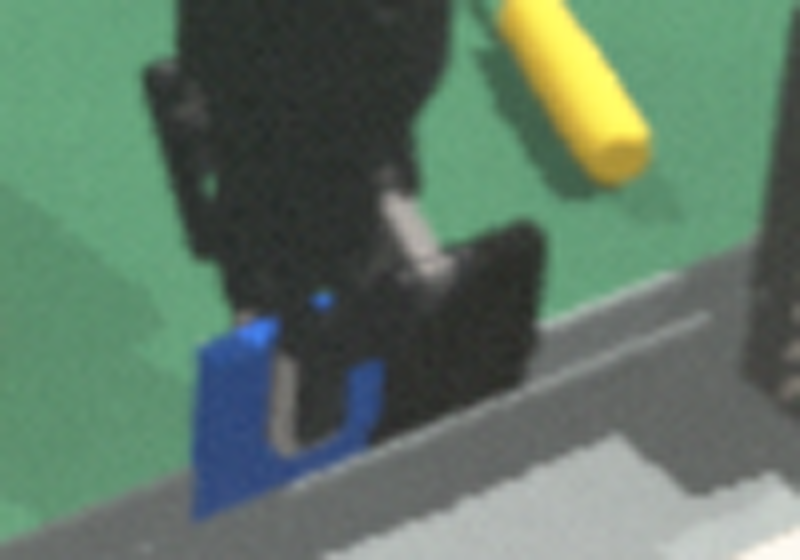

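```bash
python3 -c "
from h import *
s=need((634,80,107.3),.0994); print(abs(s['qd']).max())
print(ctrl.finish_job()); s=ctrl.read_state(); print(s['clock'],s['eef_pos'],s['force'],s['width'])"
```

```text
t 15.3 pos [634.01  80.05 107.24] rpy [3.1396e+00 9.0000e-04 1.6693e+00] F [-4.53 -4.52 16.5 ] w 11.47
row [-0.05 -0.02 -0.06] [ 0.11  0.05 -0.05]
0.0010637756055662817
the job is handed in; nothing more can be done
None
the job is handed in; nothing more can be done
```

The blue holder is home on the lip, butted against the black one and still gripped and pressed down. I handed the job in at 15.3 s of the 42 s; handing in returned no verdict.

**What I did:**
- I took the blue holder from the block and lowered its tongue about 8 mm behind the lip, roughly 14 mm right of where it butted. I felt the lip's rear face (3.7 N), backed off and went down to 17 mm.
- I slid it left until it butted against the black holder at about 5 N. Then I pushed it down through the strip, where the force rose to about 5 N, to a hard stop at TCP z = 107.3 mm. That is the height I had calculated for home.

**Last checks:**
- **Forces:** the arm pushes down with 16.5 N, of which about 10 N should be on the lip. It still pushes against the black holder with 4.5 N.
- **Pose:** the tool is upright within 0.002 rad, the arm is still, and the fingers are closed at 11.5 mm on the holder. The last picture shows the blue holder level with the black one and end to end with it.
- **Card side:** I never turned the holder round. The card faced the robot in the block, so it should now face the front of the tray. The last view shows only the holder's back, so I did not see the card itself.

**Disagreements:**
- The two cameras differed by about 4 mm in x. I used the scene camera, because it agreed with the gripper's known position, and then located the lip by touch.
- The felt channel centre was about 1 mm in front of the camera estimate.
- I did not re-measure the orange spare, power supply, screwdriver or jar. I saw no contact with any of them.

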